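# Fetch the round sensor from the lidded parts box

## Task

Take the lid off the black parts box by its handle and set it down flat on the bench, handle up. Then lift the round sensor body out of the box and stand it upright in the empty pocket of the pink tray, leaving the square one standing where it is in the box. Set things down, do not drop them.

Things in the scene. Friction and masses are not known exactly. Their poses are not given: they have to be found in the camera images.
- box: Fixed opaque black box, open on top, 230 x 150 x 85 mm (x, y, z), walls and floor 5 mm; origin under its centre. Two parts stand in it about 100 mm apart along its x, in either order, 20 mm or more clear of the walls. Box and tray stand left and right of the robot's centre line, either way round; midway between them 240 mm of bench is free, enough for the lid laid with its x pointing away from the robot.
- lid: Loose black lid, 230 x 150 mm (x, y), 0.25 kg, lying unlatched on the box, aligned with it. Origin: centre of its underside, z up. A 210 x 130 mm locating slab (0 to 6 mm high) sits in the box mouth with 5 mm play; above it the plate, 6 to 12 mm. On top at the centre a solid grey handle block, 80 mm along x, 18 mm thick along y, 12 to 46 mm above the origin: pinch it across y.
- sleeve: The part to fetch: a round sensor body of bare aluminium, a cylinder 30 mm in diameter and 60 mm high with a dark 18 mm round, 10 mm high stub on top (70 mm in all), 0.09 kg, standing upright in the box. Origin at the centre of its underside, z up along its axis.
- block: The part to leave alone: a square sensor body of bare aluminium, 42 x 42 mm and 60 mm high with a plain flat top, 0.16 kg, standing upright in the same box. Origin at the centre of its underside, z up.
- tray_pocket (a point): Centre of the floor of the empty pocket of the fixed pink foam tray: 60 x 60 mm, open on top, 25 mm deep, floor 10 mm above the bench. The tray, 170 x 90 x 35 mm (x, y, z; this point has its axes), reaches from here 45 mm to -x, 125 mm to +x and 45 mm to either side. Its other pocket, 80 mm off to +x, is filled by a fixed round sensor body, no part of the job.
Things that resemble listed ones, but are neither listed nor needed, are in the scene too. What is shaped like the part that bears tray_pocket but red is not meant.

How it is judged:
By the outcome, as a careful person would: the job done as asked, in the order asked, and still so for the second after the job is handed in, with the robot touching nothing.
It also fails if it takes over 54 s, if anything falls off the work surface, if the arm or the gripper's body presses on something with over 40 N, if the wrist force passes 120 N, or if a joint passes its speed limit or range.

## Robot

A 6-joint arm with a two-finger parallel gripper is mounted at the origin on the work surface. World frame = base frame: x ahead of the robot, y to its left, z up, the work surface at z = 0. Lengths are in m, angles in rad, forces in N, time in s.
With the tool pointing down it reaches from about 0.275 to 0.725 m from the base axis. Payload 5.6 kg.
Tool frame: the origin (TCP) lies on the centre line of the jaws, within the pads' length; the fingertips stand 22 mm ahead of it and the grasp point (between the pads) lies 3 mm ahead of it; z points along the fingers, y is the line along which they close (so a half turn about z gives the same grasp; the last joint's range is limited). The gripper opens to 85 mm and grips with 20 to 120 N. Pads are 22 mm wide; open, the fingers measure 114 mm over their backs; the gripper's body (76 mm by 85 mm) begins 54 mm behind the grasp point. The pads swing forward as they close: fully open they stand 13 mm farther back than shut.
Start: joints at [-1.027, 0.255, 0.108, 0, -1.424, -0.285], TCP at [0.141, -0.532, 0.253] pointing down, gripper open.
Joint ranges: [-2.95, 2.95], [-1.21, 1.97], [-1.09, 1.5], [-2.87, 1.71], [-2.94, -0.07], [-3.05, 3.05]. Speed limits (rad/s): [2.57, 2.57, 3.14, 3.14, 3.14, 3.14].

## Interface

Orientations are given as a unit quaternion [x, y, z, w].
In Python, from cell import * gives the robot as it stands. Calls block until the motion is done:
- move_pose(position, orientation): joint-space move of the TCP to a pose.
- movel(position, rot=None, velocity=0.15): straight line of the TCP; rot=None keeps the orientation; velocity is the mean speed in m/s.
- goto_joints(angles): joint-space move.
- open_gripper() and close(newtons=None): open the fingers fully, or close them until they stop; newtons is the grip in N (None keeps the last).
- hold(seconds).
- inverse_kinematics(position, orientation): joint angles nearest the present ones, or None.
- state(): the state.
- capture(name): name is "scene" or "top" or "wrist"; returns the picture (420x560x3 uint8, red, green, blue); there is no depth.
- camera_info(name): a dict with "fx", "fy", "cx", "cy" (pixels), "R" (3x3) and "t" (3): a world point X has camera coordinates R X + t; the wrist camera has in their place "mount" (4x4, takes a point from camera to tool coordinates, whose origin is the TCP and whose axes are the flange's). Camera axes: x right, y down, z forward; pixel columns grow to the right and rows downward; lengths in m; the calibration is good to about 2 mm. A picture is of the moment at which its call begins: read the wrist's pose just before it. camera_info takes no time and is no camera call.
A pose or a line that the arm cannot do raises MotionError and nothing moves.
- close_job(): hands the job in; it is judged then, once.
Trained networks look in the newest picture that a camera, given by its name, has taken for a name from the list of things; names that differ only in an ending like _2 or _b are one class to them, and where a whole thing is asked for, a point or a joint stands for the part that bears it (a point fixed in the world has none). Each returns a list of dicts, best first, with "score" (0 to 1); they miss things now and then, are a little off and sometimes report something else, mostly with a low value. They report only what shows in the picture. A call takes as long as a camera call. They do not tell look-alikes from the thing itself.
- masks_of(camera, query): "pixels" (420x560 bool, what is visible of it) and "rect" ([centre column, centre row, width, height] in pixels, round what is visible of it).
- spot_point(camera, query): "uv" ([column, row] in pixels: a listed point, or the origin of a listed thing).
The state is a dict: "time": time; "joints": joint angles; "qvel": joint speeds; "joint_efforts": joint torques, N m; "position": TCP position; "eef_rot": TCP orientation; "wrist_force": force on the tool from outside, world axes, zero at the start; "ft_torque": the same for the moment, N m; "grip_width": finger opening in m; "grip_force": force on a finger pad.
Only numpy, scipy, OpenCV 4.12 (cv2) and the standard library are available. Lean on these libraries where they do the work, as an engineer would, in place of code of your own. Each camera call takes 0.05 s, during which the arm holds its last target. There are 200 camera calls.

## Working session

There is one attempt and no reset: what is moved stays moved. The work goes in short steps, each a Python script; the robot and the scene stay as the last script left them, time stands still between calls to the robot, and variables do not carry over. Pictures are saved under pics/ and viewed, at most 10 in all, crops included, and the job is handed in when it is done.

```bash
mkdir -p pics; ls
cat > h.py <<'E'
from cell import *
import numpy as np, cv2
from scipy.spatial.transform import Rotation as Ro
def down(yaw):  # tool z down, tool y axis along world direction yaw+90deg..., x at yaw
    return (Ro.from_euler('z',yaw)*Ro.from_euler('x',np.pi)).as_quat()
def save(im,n,crop=None,s=1):
    if crop: a,b,c,d=crop; im=im[b:d,a:c]
    im=cv2.resize(im,None,fx=s,fy=s,interpolation=cv2.INTER_CUBIC)
    cv2.imwrite('pics/'+n,im[:,:,::-1])
def cam(name,st=None):
    i=camera_info(name)
    K=np.array([[i['fx'],0,i['cx']],[0,i['fy'],i['cy']],[0,0,1]])
    if 'mount' in i:
        M=np.array(i['mount']); T=np.eye(4); T[:3,:3]=Ro.from_quat(st['eef_rot']).as_matrix(); T[:3,3]=st['position']
        W=np.linalg.inv(T@M); return K,W[:3,:3],W[:3,3]
    return K,np.array(i['R']),np.array(i['t'])
def ray(c,uv,z):
    K,R,t=c; o=-R.T@t; d=R.T@np.linalg.solve(K,[uv[0],uv[1],1]); return o+d*(z-o[2])/d[2]
def proj(c,X):
    K,R,t=c; p=K@(R@np.array(X)+t); return p[:2]/p[2]
E
python3 - <<'E'
from h import *
s=capture("scene");t=capture("top")
save(s,'s.png');save(t,'t.png')
for c,n in (("top",t),("scene",s)):
  C=cam(c); print(c,-C[1].T@C[2])
  for q,z in (("box",0),("lid",0.087),("tray_pocket",.01)):
    for d in spot_point(c,q)[:4]: print(c,q,d['score'],np.round(d['uv']),ray(C,d['uv'],z).round(3))
    for d in masks_of(c,q)[:4]: print('   mask',d['score'],np.round(d['rect']))
print(state()['position'],state()['eef_rot'],state()['time'],camera_info('wrist')['mount'])
E
```

```text
pics
top [ 0.29925906 -0.02726502  0.98847153]
   mask 0.67 [172. 164.  64.  92.]
top lid 0.65 [162. 160.] [0.494 0.254 0.087]
   mask 0.68 [161. 161.  66.  96.]
top tray_pocket 0.92 [397. 316.] [ 0.123 -0.299  0.01 ]
top tray_pocket 0.66 [394. 160.] [ 0.507 -0.304  0.01 ]
   mask 0.94 [394. 146.  47.  73.]
   mask 0.9 [400. 301.  45.  74.]
scene [ 0.83979831 -0.03989815  0.78356406]
   mask 0.97 [427. 253. 110. 116.]
scene lid 0.94 [427. 240.] [0.502 0.251 0.087]
   mask 0.73 [433. 240. 105. 108.]
scene tray_pocket 0.89 [160. 137.] [ 0.131 -0.314  0.01 ]
scene tray_pocket 0.71 [148. 277.] [ 0.508 -0.303  0.01 ]
   mask 0.64 [159. 147.  44.  66.]
[ 0.14079088 -0.53167254  0.25329939] [-1.29061942e-01  9.91636534e-01 -1.41575681e-05  5.17903045e-06] 0.7 [[-1.40315565e-03 -9.61658392e-01 -2.74246546e-01  6.90993541e-02]
 [ 9.99999008e-01 -1.31523983e-03 -5.04446968e-04  1.25443632e-05]
 [ 1.24405679e-04 -2.74246982e-01  9.61659283e-01 -1.20299822e-01]
 [ 0.00000000e+00  0.00000000e+00  0.00000000e+00  1.00000000e+00]]
```

```bash
python3 -c "
import cv2,numpy as np
a=cv2.imread('pics/s.png');b=cv2.imread('pics/t.png')
cv2.imwrite('pics/st.png',cv2.resize(np.vstack([a,b]),(800,1200))[:0+1200]) " ; ls pics
```

```text
s.png
st.png
t.png
```

View pics/t.png

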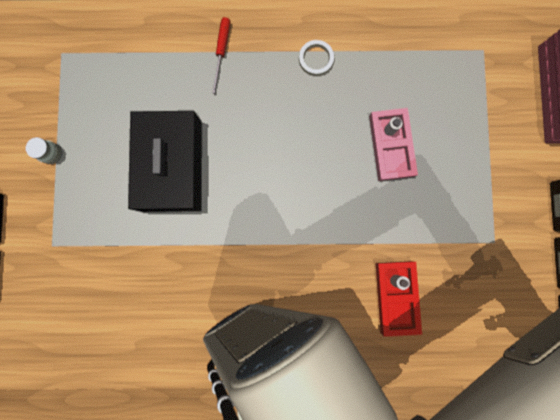

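View pics/s.png

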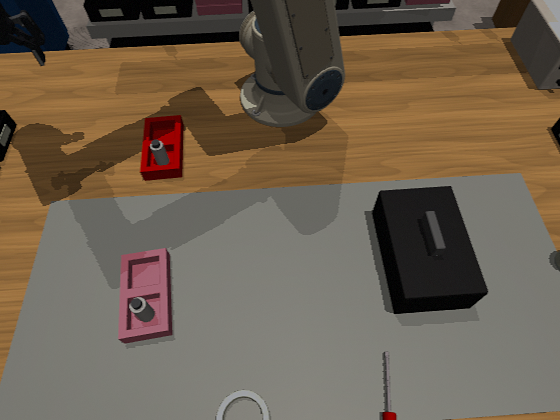

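The top view shows the closed black box with its lid at (165,160) and the grey handle at (160,156). It is the only candidate for the lid. There are two tray candidates:
- **Pink tray:** (394,146), with its empty pocket at (397,160).
- **Red tray:** (400,301), a decoy.

I choose pink. The sleeve isn't visible yet, and the round bodies in the trays at (395,124) and (403,283), plus the cylinder at (42,150), are look-alikes. Next I'll take a close wrist look at the lid.

Run:
```python
from h import *
st=state(); print(st['joints'])
for yaw in (0,np.pi):
    print(yaw,inverse_kinematics([.50,.25,.30],down(yaw)),inverse_kinematics([.50,-.03,.2],down(yaw)),inverse_kinematics([.50,-.3,.2],down(yaw)))
move_pose([.53,.25,.30],down(np.pi))
st=state(); im=capture('wrist'); C=cam('wrist',st)
save(im,'w1.png'); print(st['time'],st['position'])
for d in spot_point('wrist','lid')[:2]: print(d['score'],d['uv'],ray(C,d['uv'],.079))
# grey handle top
hsv=cv2.cvtColor(im,cv2.COLOR_RGB2HSV)
for d in masks_of('wrist','lid')[:2]:
    print(d['score'],d['rect'])
    m=d['pixels']&(hsv[...,2]>75)
    n,l,s,ce=cv2.connectedComponentsWithStats(m.astype(np.uint8))
    for k in np.argsort(-s[1:,4])[:3]+1:
        r=cv2.minAreaRect(np.argwhere(l==k)[:,::-1].astype(np.float32)); b=cv2.boxPoints(r)
        print(s[k,4],r,[ray(C,p,.125)[:2].round(4).tolist() for p in b], im[l==k].mean(0))
```

```text
[-1.02737638e+00  2.55081718e-01  1.08215884e-01  1.92813366e-06
 -1.42390040e+00 -2.84574330e-01]
0 [ 7.43484738e-01  2.65466592e-01  2.39116290e-01  4.44089210e-16
 -1.54444603e+00  8.27311589e-01] [ 2.53420184e-01  1.81838093e-01 -1.22789691e-01  4.44089210e-16
 -1.26616854e+00  1.31737614e+00] [-0.2724294   0.34047123  0.09111246  0.         -1.32143756  1.84322573]
3.141592653589793 [ 7.43484738e-01  2.65466592e-01  2.39116290e-01 -4.44089210e-16
 -1.54444603e+00 -2.31428106e+00] [ 2.53420184e-01  1.81838093e-01 -1.22789691e-01 -4.44089210e-16
 -1.26616854e+00 -1.82421651e+00] [-0.2724294   0.34047123  0.09111246  0.         -1.32143756 -1.29836693]
3.7667 [0.53025753 0.2493515  0.30003528]
0.86 [291.4, 151.0] [0.4975433  0.25770792 0.079     ]
0.61 [289.0, 139.2, 170.2, 247.9]
688 ((290.0, 143.0), (42.0, 18.0), 90.0) [[0.4688, 0.2479], [0.4688, 0.2628], [0.5037, 0.2632], [0.5036, 0.2478]] [113.57848837 107.8125     103.28343023]
180 ((289.5, 196.5), (11.0, 17.0), 90.0) [[0.5273, 0.2477], [0.5273, 0.2625], [0.5373, 0.2626], [0.5372, 0.2476]] [105.89444444 100.68333333  96.57777778]
34 ((285.5, 182.5), (5.0, 5.0), 90.0) [[0.5175, 0.2494], [0.5176, 0.2538], [0.522, 0.2538], [0.522, 0.2494]] [99.97058824 94.73529412 91.14705882]
```

View pics/w1.png

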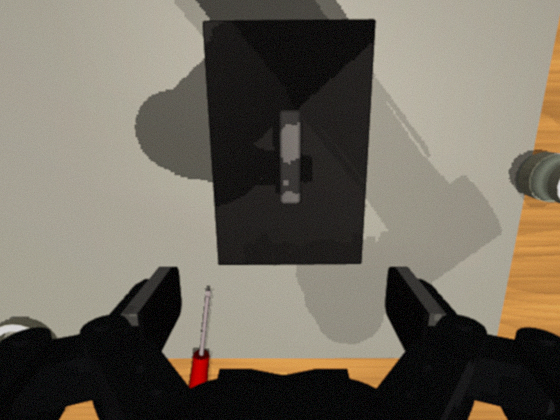

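The wrist view shows the lid's plate with corners (204,21), (375,19), (362,264) and (219,265). The handle spans columns 280–301 and rows 110–205, and the lid is aligned with the world x axis. I'll grasp it.

Run:
```python
from h import *
st=state(); C=cam('wrist',st)
P=np.array([ray(C,p,.091)[:2] for p in ((204,21),(375,19),(362,264),(219,265))]); c=P.mean(0)
ch=(ray(C,(280,157),.125)+ray(C,(301,157),.125))[:2]/2
e=(P[2]+P[3]-P[0]-P[1]); yaw=np.arctan2(e[1],e[0]); print(P.round(3),c,ch,yaw)
c=[c[0],(c[1]+ch[1])/2]; 
np.save('lid.npy',c)
q=down(np.pi+yaw)
move_pose([*c,.18],q)
movel([*c,.118],velocity=.12)
close(60)
st=state(); print(st['grip_width'],st['wrist_force'],st['position'])
movel([*c,.23],velocity=.15)
st=state(); print(st['grip_width'],st['wrist_force'],st['time'])
save(capture('scene'),'s2.png')
```

```text
[[0.386 0.182]
 [0.384 0.329]
 [0.612 0.331]
 [0.613 0.183]] [0.49894715 0.25626366] [0.4976312 0.256021 ] 0.00774018328297202
0.017407687721123954 [-0.49755447 -0.34203519  3.04164271] [0.499143   0.25626525 0.11837559]
0.016964498245694595 [-0.40791725  0.64990727 -3.37486251] 6.675
```

View pics/s2.png

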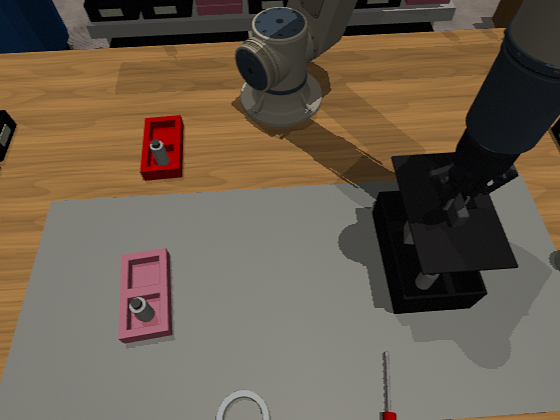

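The lid is held level at (455,215). The box is open and the parts show at (408,235) and (428,275). I'll set the lid down midway.

Run:
```python
from h import *
x,y=.50,-.03
movel([x,y,.23],velocity=.25)
movel([x,y,.055],velocity=.2)
f0=state()['wrist_force'][2]
for z in np.arange(.048,.030,-.002):
    movel([x,y,z],velocity=.05)
    f=state()['wrist_force'][2]
    if f-f0>2: break
print(z,f0,f)
open_gripper()
movel([x,y,.16],velocity=.25)
print(state()['time'])
move_pose([.51,.255,.30],down(np.pi))
st=state(); im=capture('wrist'); C=cam('wrist',st); save(im,'w2.png')
for q in ('sleeve','block'):
    for d in spot_point('wrist',q)[:3]: print(q,d['score'],d['uv'],ray(C,d['uv'],.005))
    for d in masks_of('wrist',q)[:3]: print(q,d['score'],d['rect'])
print(st['time']); save(capture('scene'),'s3.png')
for q in ('lid','sleeve','block'):
    for d in spot_point('scene',q)[:3]: print('scene',q,d['score'],d['uv'],ray(cam('scene'),d['uv'],.005))
```

```text
0.03799999999999999 -2.676759360253436 9.174901254678062
11.8917
sleeve 0.8 [281.4, 210.6] [0.55820984 0.25155729 0.005     ]
sleeve 0.67 [279.6, 217.5, 25.1, 40.8]
block 0.71 [288.1, 123.5] [0.4528534  0.25972354 0.005     ]
block 0.57 [287.7, 121.2, 49.2, 53.3]
13.1
scene lid 0.84 [278.6, 264.4] [ 0.49693247 -0.03563985  0.005     ]
scene sleeve 0.66 [422.2, 286.3] [0.56447016 0.24890079 0.005     ]
```

View pics/w2.png

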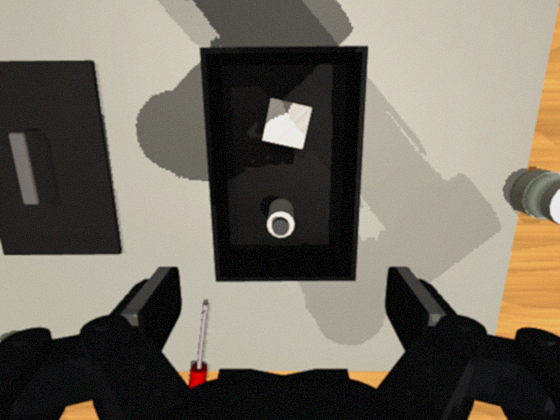

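View pics/s3.png

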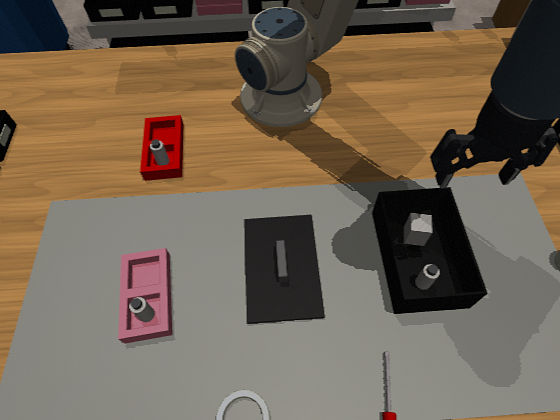

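The lid lies flat on the bench with its handle up, at (283,268) in the scene view. In the wrist view the square block is at (287,123) and the round sleeve with its stub is at (280,222), which is the one to take. I'll grasp across y, where there is finger room.

Run:
```python
from h import *
st=state(); im=capture('wrist'); C=cam('wrist',st)
sub=np.zeros(im.shape[:2],bool); sub[195:245,258:305]=1
m=(im.min(2)>150)&sub
(u,v),r=cv2.minEnclosingCircle(np.argwhere(m)[:,::-1].astype(np.float32))
p=ray(C,(u,v),.065); print(u,v,r,p, r*(C[1]@p+C[2])[2]/C[0][0,0], ray(C,(360,170),.085)[1],ray(C,(209,170),.085)[1])
S=cam('scene'); print('scene proj',proj(S,p))
q=down(np.pi); x,y=p[:2]
assert abs(x-.557)<.012 and abs(y-.252)<.012
move_pose([x,y,.14],q)
movel([x,y,.056],velocity=.1)
f=state(); print(f['wrist_force'])
close(35)
f=state(); print(f['grip_width'],f['grip_force'],f['wrist_force'])
movel([x,y,.19],velocity=.15)
f=state(); print(f['grip_width'],f['time'])
move_pose([.50,-.304,.24],q)
st=state(); im=capture('wrist'); C=cam('wrist',st); save(im,'w3.png')
for d in spot_point('wrist','tray_pocket')[:3]: print(d['score'],d['uv'],ray(C,d['uv'],.01))
print(state()['time'],state()['grip_width'])
```

```text
279.46295166015625 223.5 13.546357154846191 [0.55647588 0.25086247 0.065     ] 0.01464800758251653 0.33001100919806087 0.18250915091172648
scene proj [431.09138094 270.7676699 ]
[ 0.35744484 -0.03409813  0.37260881]
0.02920643893864932 34.578391313552856 [-0.11327347 -0.01864116  2.43728165]
0.028748948252101315 16.8917
0.63 [541.8, 175.2] [ 0.49324825 -0.03798597  0.01      ]
0.58 [282.2, 187.8] [ 0.50634755 -0.30391019  0.01      ]
19.0083 0.028788101239836116
```

View pics/w3.png

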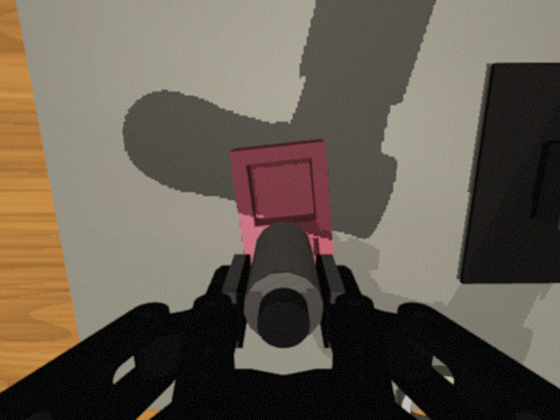

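The sleeve is held upright. The empty pink pocket is centred at about (282,190), which agrees with the network and the earlier views at (0.507, -0.304). I'll place it.

Run:
```python
from h import *
x,y=.507,-.304
movel([x,y,.15],velocity=.2)
movel([x,y,.070],velocity=.12)
f0=state()['wrist_force'][2]
for z in np.arange(.067,.052,-.0015):
    movel([x,y,z],velocity=.04)
    f=state()['wrist_force'][2]
    if f-f0>1.5: break
print(z,f0,f,state()['time'])
open_gripper(); hold(.2)
movel([x,y,.20],velocity=.15)
move_pose([.42,-.20,.32],down(np.pi)); st=state(); im=capture('wrist')
a=capture('scene'); save(np.hstack([a[150:350,60:560]]),'e1.png',s=1.6)
for q in ('sleeve','block','lid'): print(q,[(d['score'],d['uv']) for d in spot_point('scene',q)[:3]])
print(proj(cam('scene'),[x,y,.01]),st['time'],st['grip_width'])
```

```text
0.061 -0.1549833049603892 1.4566909862187172 21.675
sleeve [(0.61, [413.0, 236.4])]
block [(0.63, [414.1, 240.5])]
lid [(0.93, [283.8, 265.4])]
[147.31181484 276.46263111] 24.2917 0.08487991608399392
```

View pics/e1.png

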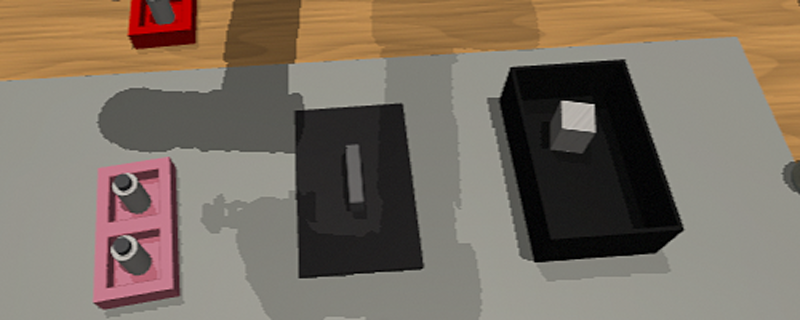

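The sleeve stands upright in the pink pocket at crop (128,195). The block stands in the box at (575,125), and the lid lies flat with its handle up at (355,190).

```bash
python3 -c "
from cell import *
print(close_job())"
```

```text
the job is handed in; nothing more can be done
None
```

I've handed the job in: the lid lies flat on the bench with its handle up, the round sensor body stands upright in the pink tray's empty pocket, and the square one still stands in the box; it took about 24 s.

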